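# Dock the blower gun in the dust box and blow its nozzle clear

### The arm

A 6-joint arm with a two-finger parallel gripper is mounted at the origin on the work surface. World frame = base frame: x ahead of the robot, y to its left, z up, the work surface at z = 0. Lengths are in m, angles in rad, forces in N, time in s.
With the tool pointing down it reaches from about 0.425 to 0.95 m from the base axis. Payload 3.5 kg.
Tool frame: the origin (TCP) lies on the centre line of the jaws, within the pads' length; the fingertips stand 14 mm ahead of it and the grasp point (between the pads) lies 5 mm behind it (tips_ahead is the distance from the TCP to the fingertips, in m); y points along the fingers, z is the direction in which the jaws open and shut, and the axes are right-handed (so a half turn about y gives the same grasp; the last joint's range is limited). The gripper opens to 85 mm and grips with 20 to 120 N. Pads are 22 mm wide; open, the fingers measure 114 mm over their backs; the gripper's body (76 mm by 85 mm) begins 54 mm behind the grasp point. The pads swing forward as they close: fully open they stand 13 mm farther back than shut.
Start: joints at [1.091, 0.286, 1.577, -0, 1.279, -0.15], TCP at [0.219, 0.639, 0.245] pointing down, gripper open.
Joint ranges: [-2.77, 2.77], [-0.9, 2.22], [0.21, 2.48], [-1.53, 4.67], [0.24, 2.81], [-2.84, 2.84]. Speed limits (rad/s): [2.79, 2.79, 3.14, 3.14, 3.14, 3.14].

### API

Orientations are given as a unit quaternion [x, y, z, w].
In Python, from plant import get_state, read_camera, sign_off, tips_ahead gives the robot as it stands.
- The arm moves only by the tool send_rows, never from a script. Its argument "plan" is a list of rows, each a list of 2 entries, a list of its own where there are three numbers: the shift along the tool's x, y, z in units of 12 cm (1.0 is 12 cm), then the turn, a rotation vector about the tool's x, y, z in units of 360 degrees (1.0 is 360 degrees). In form: [[[tx, ty, tz], [rx, ry, rz]], ...]. A call has 1 to 12 rows; each row shifts and turns the commanded pose from where the row before left it, along the tool's axes as they then stand; what a row does not reach is not made up. A row lasts 1/10 s, in which the tool goes at most 50 mm and 8.59 degrees, less where a joint would pass 70% of its speed; a pose out of reach is approached as far as the arm can. A call with a number of a shift or a turn outside -1 to 1 is refused whole. A call with a gripper value outside its range is refused whole. "gripper" is the closure, from 0 (fully open) to 1 (shut), set as the call begins (left out, the last holds). The fingers move at their own pace and stop on an object; "grip_force" is the grip in N (left out, the last holds). Time passes only in rows, so rows that do not move let the fingers close. It gives the time, the measured TCP pose, the force and the opening at its end, in the units of the state.
- get_state(): the state, without advancing time (a new reading comes with each control period).
- read_camera(name): name is "scene" or "top" or "wrist"; returns a dict with "img" (384x512x3 uint8, blue, green, red), "fx", "fy", "cx", "cy" (pixels), "world_from_camera" (4x4, takes a point from camera to world coordinates); the wrist camera has in their place "mount" (4x4, takes a point from camera to tool coordinates, whose origin is the TCP and whose axes are the tool frame's). Camera axes: x right, y down, z forward; pixel columns grow to the right and rows downward; lengths in m; the calibration is good to about 2 mm. The wrist camera is an equidistant fisheye: a pixel r from the principal point sees the ray r / f radians off the axis. A picture is of the moment at which its call begins: read the wrist's pose just before it. There is no depth.
- sign_off(): hands the job in, once; it reports no verdict.
The state is a dict: "time": time; "qpos": joint angles; "dq": joint speeds; "joint_efforts": joint torques, N m; "eef_pos": TCP position; "tcp_rot": TCP orientation; "contact_force": force on the tool from outside, world axes, zero at the start; "wrist_torque": the same for the moment, N m; "opening": opening from 0.0 (shut) to 1.0 (fully open).
Only numpy, scipy, OpenCV 4.12 (cv2) and the standard library are available. Lean on these libraries where they do the work, as an engineer would, in place of code of your own. Each camera call takes 0.05 s, during which the arm holds its last target. There are 200 camera calls.

### The job

Put the cordless blower gun away at the dust box: push its nozzle in through the sprung flap, lay the gun in the cradle in front of the box and let go of it. Then take it again by handle and trigger as it lies there and blow the nozzle clear: squeeze the trigger up to its pressure point and pause there for about a second (slow speed), squeeze on through to the full second stage and hold it for about a second (full speed), and release, leaving the gun lying in the cradle with its nozzle in the flap. Keep off the trigger until the nozzle is inside the box, and leave everything else on the bench where it is.

Things in the scene. Friction and masses are not known exactly. Their poses are not given: they have to be found in the camera images.
- gun: Loose grey pistol-shaped cordless blower, 0.4 kg, 28 mm thick, lying on its side, always the same side up. Origin: underside of barrel, near balance (x -5, y 13). +x to the nozzle, +y to the handle's foot, z up. In mm: flat-sided barrel x -116..42, y -14..14; nozzle tube 10 diameter, x 42..140; handle x -96..-62, y 14..96; battery x -104..-56, y 96..124. All but nozzle and trigger z 0..28.
- nozzle_tip (a point): Centre of the nozzle's open end, on the gun at (140, 0, 14) mm in the gun's frame: the barrel and nozzle axis is at y 0, z 14. Site axes as the gun's.
- trigger_face (a point): Centre of the trigger bar's front face, at rest at (-36, 44, 14) mm in the gun's frame. The bar stands in front of the handle: 9 mm thick (x -45..-36), y 24..64, z 6..22; it slides 14 mm towards -x, to the handle. Handle back to trigger face: 60 mm at rest, 52 at the pressure point, 46 fully squeezed. The barrel at x about 0 can be gripped across clear of the trigger.
- first_stage (a joint): First-stage travel of the trigger, 0 (out) to 0.008 m; sprung, 1.2 N at the start to 6 N at its end, which is the pressure point (slow speed).
- second_stage (a joint): Second-stage travel of the trigger, 0 to 0.006 m, which begins only after the whole first stage: needs 10 N to start (the pressure point) and 15 N at the end (full speed). The trigger's total travel is first_stage + second_stage. Both spring back when released. As only the trigger's side gives way, the middle of the squeeze moves 7 mm towards the handle.
- dock: Fixed dock: base plate 10 mm thick, open aluminium cradle, then a grey dust box with clear top. Origin on the bench under the cradle; +x the nozzle's way into the box, +y the handle's side, z up. The gun lies in it axes parallel, origin at (0, 0, 60) mm. Two saddles 12 long at x -109 and 31: floor z 60, lips at y +-16.5 up to z 68. Battery foot, top z 60, at x -97..-63, y 102..122.
- mouth (a point): Point on the box's front face, at (70, 0, 74) mm of the dock, where the nozzle axis passes when the gun lies in the cradle; the nozzle then reaches 70 mm in (at least 45). Box x 70..234, y -80..80, top z 129, front plate 4 thick; the mouth is y -22..22, z 62..112, closed by the flap. Site axes as the dock's.
- flap (a joint): Steel flap, 42 wide and 46 mm high, behind the mouth, hinged at its top edge (dock x 74, z 110 mm). 0 is shut, grows to 1.45 rad as it swings into the box; sprung shut, a push of under 2 N opens it; lies on the nozzle at about 0.8 rad when the gun is docked.
- reducer: Bystander: loose grey plastic pipe reducer, 52 mm diameter, 42 high, standing beside the gun's nozzle. Origin: centre of its underside.
- socket: Bystander: loose steel socket, 30 mm diameter, 45 high, standing beside the gun's trigger. Origin: centre of its underside.
- offcut: Bystander: loose square steel tube offcut, 80 x 25 x 25 mm (long along its x), lying beside the gun's barrel on the side away from the handle. Origin: centre of its underside.
- tin: Bystander: loose metal tin, 56 mm diameter, 50 high, standing beside the dock's cradle. Origin: centre of its underside.
- jar: Bystander: loose glass jar with a steel lid, 68 mm diameter, 95 high. Origin: centre of its underside.
- wrench: Bystander: loose steel wrench lying flat, 170 mm long along its x. Origin: middle of its underside.
- pliers: Bystander: loose pliers lying flat, 150 mm long along x, 16 high. Origin: underside near the pivot.

How it is judged:
By the outcome, as a careful person would: the job done as asked, in the order asked, and still so for the second after the job is handed in, with the robot touching nothing.
It also fails if it takes over 58 s, if anything falls off the work surface, if the arm or the gripper's body presses on something with over 40 N, if the wrist force passes 120 N, or if a joint passes its speed limit or range.

## Working session

There is one attempt and no reset: what is moved stays moved. The work goes in short steps, Python scripts to look and compute and a tool call to move; the robot and the scene stay as the last step left them, time stands still between calls to the robot, and variables do not carry over. Pictures are saved under pics/ and viewed, about 8 in all and at most 12, crops included, and the job is handed in when it is done.

Besides the shell and the picture viewer there is one more tool, called after "Call:" as name(argument=value, ...) on one line, values as JSON. send_rows: Moves the arm, as the interface text tells. Its arguments: {"type":"object","properties":{"plan":{"type":"array"},"gripper":{"type":"number"},"grip_force":{"type":"number"}},"required":["plan"]}

```bash
ls; mkdir -p pics
python3 - <<'E'
from plant import *
import cv2, numpy as np
s=get_state(); print({k:np.round(v,3).tolist() for k,v in s.items()}); print(tips_ahead)
for n in ("top","scene","wrist"):
    c=read_camera(n); cv2.imwrite(f"pics/{n}0.png",c["img"])
    print(n,c["fx"],c["fy"],c["cx"],c["cy"],np.round(c.get("world_from_camera",c.get("mount")),4).tolist())
a=cv2.imread("pics/top0.png"); cv2.imwrite("pics/top0b.png",cv2.resize(a,(800,600),interpolation=cv2.INTER_CUBIC))
b=cv2.imread("pics/scene0.png"); cv2.imwrite("pics/scene0b.png",cv2.resize(b,(800,600),interpolation=cv2.INTER_CUBIC))
E
```

```text
pics
{'time': 0.0, 'qpos': [1.091, 0.287, 1.578, 0.0, 1.279, -0.15], 'dq': [-0.0, 0.001, -0.0, -0.0, -0.001, 0.0], 'joint_efforts': [0.001, -40.598, -29.262, -0.0, 0.006, 0.0], 'eef_pos': [0.218, 0.638, 0.244], 'tcp_rot': [0.698, -0.116, 0.116, -0.697], 'contact_force': [-0.053, 0.54, 0.079], 'wrist_torque': [-0.034, 0.034, 0.037], 'opening': 1.003}
0.014
top 469.0524320385795 469.0524320385795 246.93426297640596 192.03679667080476 [[-0.0494, -0.9775, 0.2052, 0.3537], [-0.9988, 0.0485, -0.0092, -0.0476], [-0.001, -0.2054, -0.9787, 1.1023], [0.0, 0.0, 0.0, 1.0]]
scene 480.83201223221266 480.83201223221266 257.6548989702871 194.4633362205788 [[0.7108, 0.4799, -0.5143, 1.1569], [0.7032, -0.4691, 0.5342, -0.6559], [0.0152, -0.7414, -0.6709, 0.8746], [0.0, 0.0, 0.0, 1.0]]
wrist 297.3186396354542 297.3186396354542 257.1416866826354 194.47589226037445 [[0.0007, 0.9488, 0.316, -0.0807], [-0.0001, -0.316, 0.9488, -0.1277], [1.0, -0.0007, -0.0001, -0.0005], [0.0, 0.0, 0.0, 1.0]]
```

View pics/top0b.png

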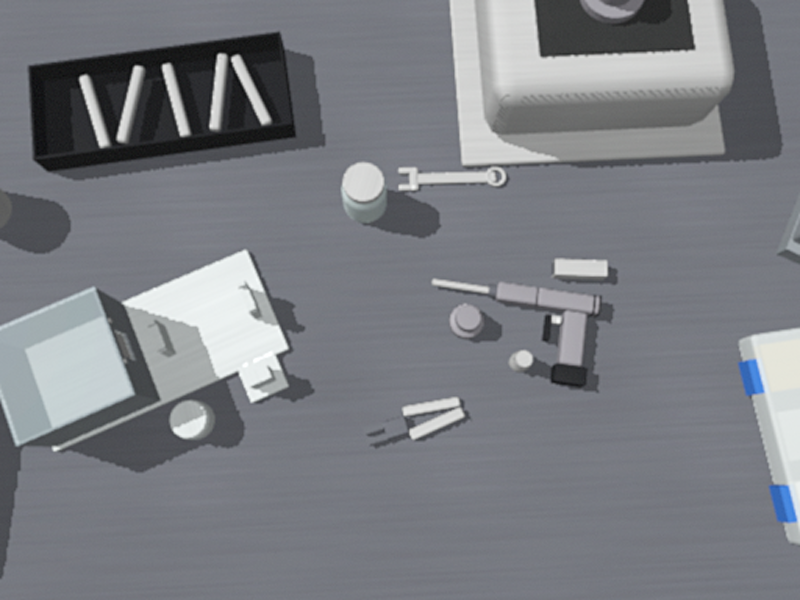

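View pics/scene0b.png

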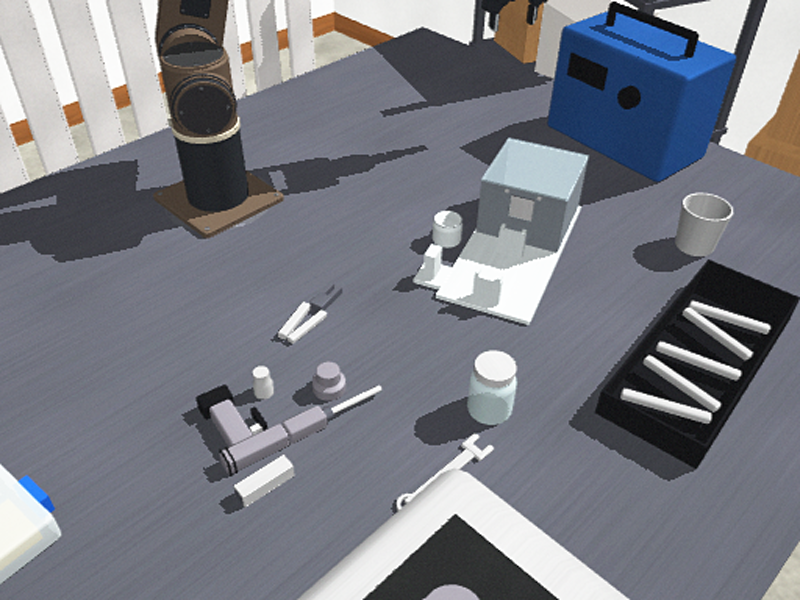

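The top view shows the gun with its nozzle tip at about (432,284), barrel rear at (600,303) and battery at (568,374). The dock is at lower left, with its saddles at (160,340) and (250,300) and its foot at (262,372). The scene view agrees. Next I'll look at the wrist picture, which should be over the dock.

```bash
cat > h.py <<'E'
import numpy as np, cv2
from scipy.spatial.transform import Rotation as R
from plant import *
def px2w(c,u,v,z,T=None):
    "pixel -> world point on height z; T = world_from_tool for the wrist camera"
    u=np.asarray(u,float);x=(u-c["cx"])/c["fx"];y=(np.asarray(v,float)-c["cy"])/c["fy"]
    if T is None: M=c["world_from_camera"]; d=np.array([x,y,1])
    else:
        M=T@c["mount"]; r=np.hypot(x,y); d=np.array([np.sin(r)*x/r,np.sin(r)*y/r,np.cos(r)])
    M=np.array(M); d=M[:3,:3]@d; return M[:3,3]+d*(z-M[2,3])/d[2]
def w2px(c,P,T=None):
    M=np.array(c["world_from_camera"] if T is None else T@c["mount"]); p=M[:3,:3].T@(np.asarray(P)-M[:3,3])
    if T is None: return np.array([c["cx"]+c["fx"]*p[0]/p[2],c["cy"]+c["fy"]*p[1]/p[2]])
    r=np.hypot(p[0],p[1]); th=np.arctan2(r,p[2]); return np.array([c["cx"]+c["fx"]*th*p[0]/r,c["cy"]+c["fy"]*th*p[1]/r])
def tool():
    s=get_state(); T=np.eye(4); T[:3,:3]=R.from_quat(s["tcp_rot"]).as_matrix(); T[:3,3]=s["eef_pos"]; return T
def look(n,f):
    T=tool(); c=read_camera(n); cv2.imwrite(f,c["img"]); c=dict(c); np.save(f+".npy",{"T":T,**{k:v for k,v in c.items() if k!="img"}},allow_pickle=True); return T,c
def delta(pos,rot):
    "tool-frame shift (units 12cm) and rotvec (turns) from present measured pose to the target"
    T=tool(); d=T[:3,:3].T@(np.asarray(pos)-T[:3,3])/0.12
    rv=R.from_matrix(T[:3,:3].T@rot).as_rotvec()/(2*np.pi)
    return np.round(d,3),np.round(rv,4)
E
python3 - <<'E'
from h import *
c=read_camera("top"); s=.64
T=tool(); print(np.round(T,3).tolist())
pts={"tip":(432,282,.014),"tip_root":(490,291,.014),"rear":(600,303,.014),"batt":(568,374,.028),"saddleF":(163,343,.068),"saddleB":(250,302,.068),"foot":(262,374,.06),"boxFR top":(158,402,.129),"boxFL top":(96,288,.129),"tin":(190,415,.05),"socket":(523,359,.045),"reducer":(467,315,.042),"jar":(363,182,.095),"off":(580,268,.025),"baseplate corner":(247,250,.01),"bp2":(290,350,.01)}
for k,(u,v,z) in pts.items(): print(k,np.round(px2w(c,u*s,v*s,z),3))
a=cv2.imread("pics/wrist0.png"); cv2.imwrite("pics/wrist0b.png",cv2.resize(a,(800,600),interpolation=cv2.INTER_CUBIC))
E
```

```text
[[0.946, -0.001, 0.324, 0.218], [-0.324, -0.001, 0.946, 0.638], [-0.0, -1.0, -0.001, 0.244], [0.0, 0.0, 0.0, 1.0]]
tip [ 0.606 -0.13   0.014]
tip_root [ 0.588 -0.217  0.014]
rear [ 0.561 -0.382  0.014]
batt [ 0.455 -0.319  0.028]
saddleF [0.524 0.263 0.068]
saddleB [0.577 0.138 0.068]
foot [0.473 0.124 0.06 ]
boxFR top [0.435 0.25  0.129]
boxFL top [0.594 0.337 0.129]
tin [0.421 0.229 0.05 ]
socket [ 0.478 -0.252  0.045]
reducer [ 0.548 -0.176  0.042]
jar [ 0.742 -0.033  0.095]
off [ 0.614 -0.354  0.025]
baseplate corner [0.672 0.153 0.01 ]
bp2 [0.513 0.09  0.01 ]
```

View pics/wrist0b.png

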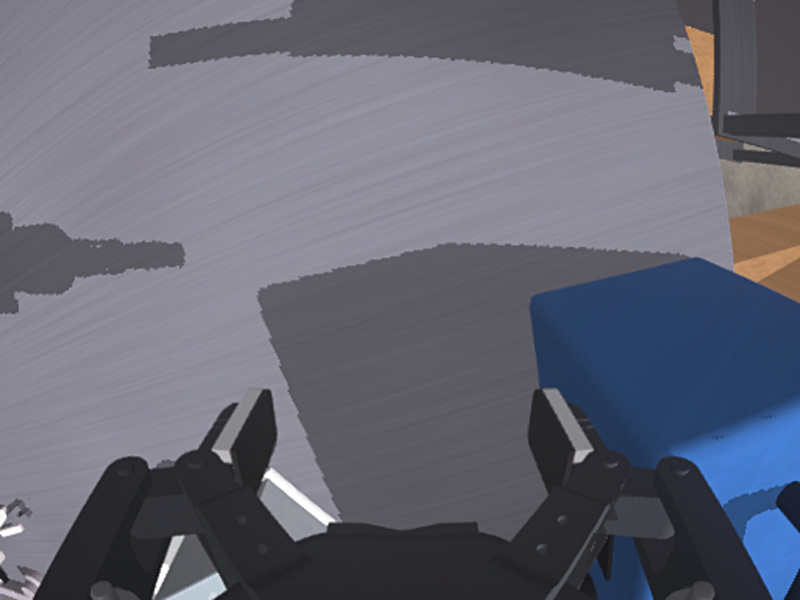

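```bash
python3 - <<'E'
from h import *
def rot(yaw): # tool down, tool z (jaws) at world yaw deg
    a=np.radians(yaw); z=np.array([np.cos(a),np.sin(a),0]); y=np.array([0,0,-1.]); return np.c_[np.cross(y,z),y,z]
print(delta([0.575,-0.268,0.2],rot(-10)))
a=cv2.imread("pics/top0.png"); s=4
d=cv2.resize(a[155:292,0:195],None,fx=s,fy=s,interpolation=cv2.INTER_CUBIC); print(d.shape)
cv2.imwrite("pics/dock.png",d)
E
cat >> h.py <<'E'
def rot(yaw): # tool down, tool z (jaws) at world yaw deg
    a=np.radians(yaw); z=np.array([np.cos(a),np.sin(a),0]); y=np.array([0,0,-1.]); return np.c_[np.cross(y,z),y,z]
E
```

```text
(array([ 5.257,  0.378, -6.183]), array([2.000e-04, 2.253e-01, 1.000e-04]))
(548, 780, 3)
```

View pics/dock.png

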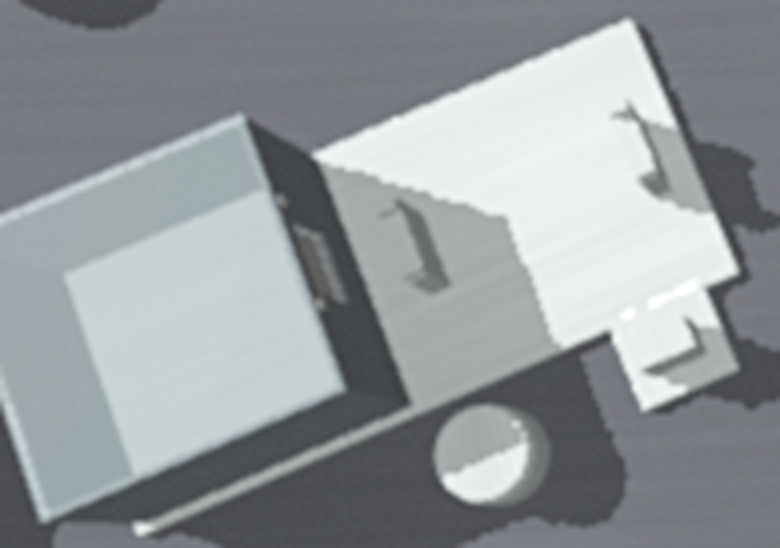

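The crop shows the box's top front corners at (242,116) and (345,388), the top rear corner at (44,520), and the base plate's front edge from (630,18) to (742,272). I'll move over to the gun.

Call:
send_rows(plan=[[[0.219,0.016,-0.258],[0,0,0]],[[0.219,0.016,-0.258],[0,0,0]],[[0.219,0.016,-0.258],[0,0,0]],[[0.219,0.016,-0.258],[0,0,0]],[[0.219,0.016,-0.258],[0,0,0]],[[0.219,0.016,-0.258],[0,0,0]],[[0.219,0.016,-0.258],[0,0,0]],[[0.219,0.016,-0.258],[0,0,0]],[[0.219,0.016,-0.258],[0,0,0]],[[0.219,0.016,-0.258],[0,0,0]],[[0.219,0.016,-0.258],[0,0,0]],[[0.219,0.016,-0.258],[0,0,0]]])

```text
time: 1.4
eef_pos: [0.3968, 0.1834, 0.2223]
tcp_rot: [-0.697, 0.116, -0.116, 0.698]
contact_force: [0.5, -0.2, -0.4]
opening: 0.999
```

Call:
send_rows(plan=[[[0.219,0.016,-0.258],[0,0,0]],[[0.219,0.016,-0.258],[0,0,0]],[[0.219,0.016,-0.258],[0,0,0]],[[0.219,0.016,-0.258],[0,0,0]],[[0.219,0.016,-0.258],[0,0,0]],[[0.219,0.016,-0.258],[0,0,0]],[[0.219,0.016,-0.258],[0,0,0]],[[0.219,0.016,-0.258],[0,0,0]],[[0.219,0.016,-0.258],[0,0,0]],[[0.219,0.016,-0.258],[0,0,0]],[[0.219,0.016,-0.258],[0,0,0]],[[0.219,0.016,-0.258],[0,0,0]]])

```text
time: 2.6
eef_pos: [0.5749, -0.2702, 0.1988]
tcp_rot: [-0.697, 0.116, -0.116, 0.698]
contact_force: [0.6, 0.4, -0.5]
opening: 1.004
```

Call:
send_rows(plan=[[[0,0,0],[0,0.0205,0]],[[0,0,0],[0,0.0205,0]],[[0,0,0],[0,0.0205,0]],[[0,0,0],[0,0.0205,0]],[[0,0,0],[0,0.0205,0]],[[0,0,0],[0,0.0205,0]],[[0,0,0],[0,0.0205,0]],[[0,0,0],[0,0.0205,0]],[[0,0,0],[0,0.0205,0]],[[0,0,0],[0,0.0205,0]],[[0,0,0],[0,0.0205,0]]])

```text
time: 3.7
eef_pos: [0.5745, -0.2685, 0.1989]
tcp_rot: [-0.453, 0.543, -0.543, 0.453]
contact_force: [0.9, 0.1, 0.5]
opening: 1.0
```

Run:
```python
from h import *
T,c=look("wrist","pics/w1.png"); print(get_state()["time"],np.round(T,3).tolist())
a=cv2.imread("pics/w1.png"); cv2.imwrite("pics/w1b.png",cv2.resize(a,(800,600),interpolation=cv2.INTER_CUBIC))
t=read_camera("top")
from scipy.optimize import least_squares
P=[(242,116,70,-80,129),(345,388,70,80,129),(44,520,234,80,129)]
pw=[px2w(t,u/4-.4,v/4+155-.4,z/1e3)[:2] for u,v,x,y,z in P]
f=lambda q:np.ravel([w-(q[:2]+np.array([[np.cos(q[2]),-np.sin(q[2])],[np.sin(q[2]),np.cos(q[2])]])@np.array([x,y])/1e3) for w,(u,v,x,y,z) in zip(pw,P)])
r=least_squares(f,[.54,.23,2.]); print(r.x,np.degrees(r.x[2]),np.round(r.fun,4))
for u,v in((630,18),(742,272)): print(px2w(t,u/4,v/4+155,.01))
```

```text
3.75 [[-0.18, -0.0, 0.984, 0.575], [-0.984, 0.0, -0.18, -0.269], [-0.0, -1.0, -0.001, 0.199], [0.0, 0.0, 0.0, 1.0]]
[0.5480361  0.24527029 1.94334503] 111.34546855456392 [-0.0013  0.0001  0.0006  0.0005  0.0008 -0.0005]
[0.67352406 0.1539063  0.01      ]
[0.51560829 0.08983549 0.01      ]
```

View pics/w1b.png

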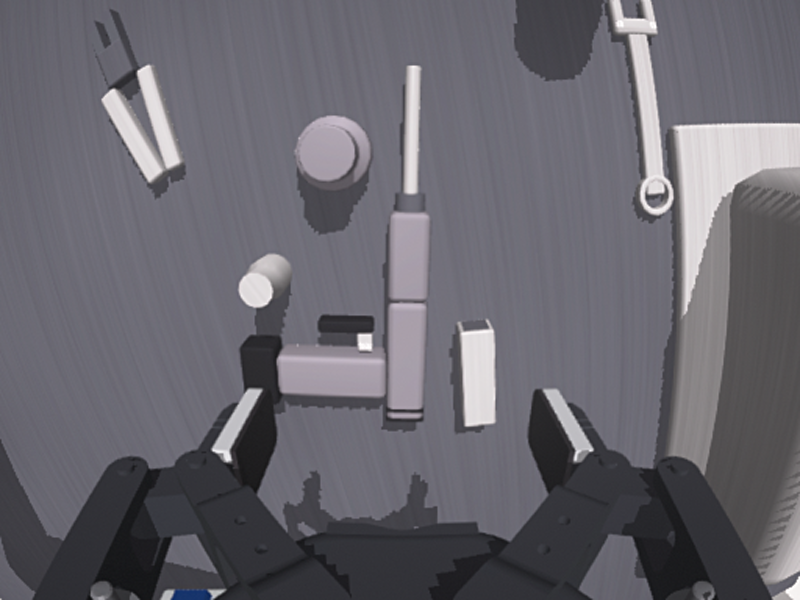

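The wrist view shows the gun axis running from tip (413,67) to barrel rear (405,411). The battery is at the left (242–280, 337–400), and the socket, reducer and offcut stand clear of the gripping spot around (408,280).

Run:
```python
from h import *
from scipy.optimize import least_squares
c=np.load("pics/w1.png.npy",allow_pickle=True).item(); T=c["T"]; s=.64
P=[(413,67,140,0,14),(411,194,42,0,19),(405,411,-116,0,28),(279,372,-79,96,28),(388,330,-60,14,28),(427,330,-60,-14,28),(389,240,10,14,28),(429,240,10,-14,28)]
pw=[px2w(c,u*s,v*s,z/1e3,T)[:2] for u,v,x,y,z in P]
rm=lambda a:np.array([[np.cos(a),-np.sin(a)],[np.sin(a),np.cos(a)]])
W=np.array([[x,y] for *_,x,y,z in P])/1e3
wt=np.array([[1,1],[1,1],[1,1],[1,1],[0.001,1],[.001,1],[.001,1],[.001,1]])
f=lambda q:np.ravel(wt*((rm(q[2]).T@(np.array(pw)-q[:2]).T).T-W))
r=least_squares(f,[.58,-.268,1.4]); print(r.x,np.degrees(r.x[2])); print(np.round(f(r.x).reshape(-1,2)*1e3,1))
g=r.x
for n,u,v,z in(("off",478,322,.025),("offL",460,325,.025),("sock",256,289,.045),("red",327,152,.042)):
    p=px2w(c,u*s,v*s,z,T)[:2]; print(n,np.round(rm(g[2]).T@(p-g[:2])*1e3))
yaw=np.degrees(g[2])-90
p=g[:2]+rm(g[2])@[0.0,0]
print("grasp",p,yaw,delta([*p,0.021],rot(yaw)))
```

```text
[ 0.58118012 -0.2614466   1.37666746] 78.87723520383467
[[-7.6 -0.8]
 [ 4.5 -0.5]
 [ 4.8  1.2]
 [-1.7 -1.7]
 [ 0.  -0.1]
 [ 0.   1. ]
 [ 0.  -0.5]
 [ 0.   1.4]]
off [-41. -49.]
offL [-43. -36.]
sock [-12. 100.]
red [74. 51.]
grasp [ 0.58118012 -0.2614466 ] -11.122764796165328 (array([-0.068,  1.483,  0.045]), array([ 0.0001,  0.0029, -0.    ]))
```

Call:
send_rows(plan=[[[-0.046,0.28,0.045],[0,0.003,0]],[[0,0.29,0],[0,0,0]],[[0,0.29,0],[0,0,0]],[[0,0.29,0],[0,0,0]],[[0,0.2,0],[0,0,0]],[[0,0.133,0],[0,0,0]],[[0,0,0],[0,0,0]]])

```text
time: 4.5
eef_pos: [0.5793, -0.2631, 0.0185]
tcp_rot: [-0.45, 0.548, -0.544, 0.449]
contact_force: [0.7, 0.3, -1.6]
opening: 0.996
```

Call:
send_rows(plan=[[[0,0,0],[0,0,0]],[[0,0,0],[0,0,0]],[[0,0,0],[0,0,0]],[[0,0,0],[0,0,0]],[[0,0,0],[0,0,0]],[[0,0,0],[0,0,0]],[[0,0,0],[0,0,0]],[[0,0,0],[0,0,0]]], gripper=1.0, grip_force=40)

```text
time: 5.3
eef_pos: [0.5815, -0.2646, 0.0229]
tcp_rot: [0.449, -0.546, 0.547, -0.449]
contact_force: [-2.1, 0.8, 5.6]
opening: 0.318
```

Call:
send_rows(plan=[[[0,-0.05,0],[0,0,0]],[[0,-0.1,0],[0,0,0]],[[0,-0.2,0],[0,0,0]],[[0,-0.25,0],[0,0,0]],[[0,-0.25,0],[0,0,0]],[[0,-0.25,0],[0,0,0]],[[0,-0.1,0],[0,0,0]],[[0,-0.05,0],[0,0,0]],[[0,0,0],[0,0,0]]])

```text
time: 6.2
eef_pos: [0.5807, -0.264, 0.171]
tcp_rot: [-0.449, 0.546, -0.546, 0.449]
contact_force: [0.5, -0.4, -3.3]
opening: 0.321
```

Run:
```python
from h import *
T,c=look("wrist","pics/w2.png"); s=get_state();print(s["time"],s["contact_force"],s["wrist_torque"],s["opening"],np.round(T,3).tolist())
a=cv2.imread("pics/w2.png"); cv2.imwrite("pics/w2b.png",cv2.resize(a,(800,600),interpolation=cv2.INTER_CUBIC))
```

```text
6.25 [ 0.09623461  0.30391011 -2.8434173 ] [ 0.02473215 -0.04125191  0.0028921 ] 0.3161052936689807 [[-0.193, -0.0, 0.981, 0.581], [-0.981, 0.0, -0.193, -0.264], [-0.0, -1.0, -0.0, 0.171], [0.0, 0.0, 0.0, 1.0]]
```

View pics/w2b.png

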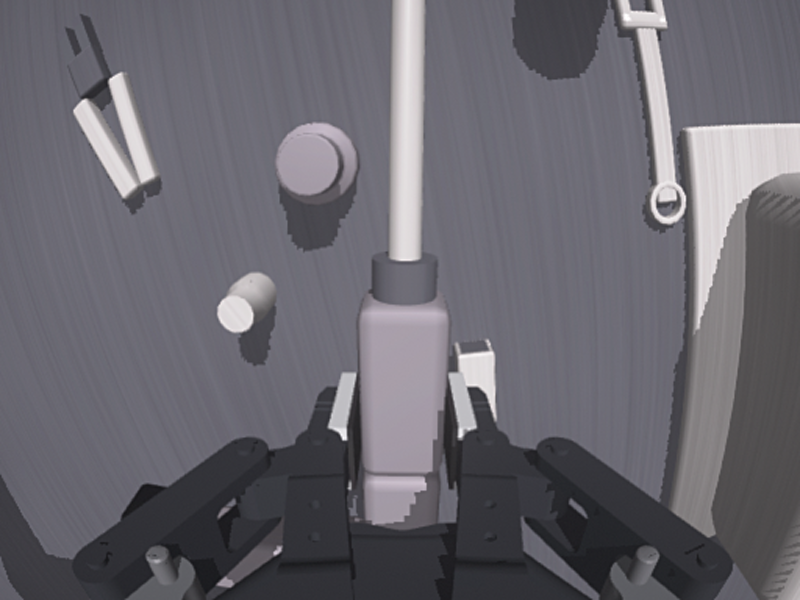

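The gun is held squarely at about x 0. The barrel collar is at (404,256), the nozzle runs up to (409,0), and none of the loose items has moved. Next I'll work out the pose in hand and the standoff at the dock.

```bash
cat >> h.py <<'E'
rm=lambda a:np.array([[np.cos(a),-np.sin(a)],[np.sin(a),np.cos(a)]])
def gun_target(dock,g,xyz):
    "TCP target for the gun origin at dock xyz (m); g = gun pose in hand: origin ahead of TCP along gun x, gun y (m), depth below TCP, yaw of gun rel. to -tool x (rad)"
    dx,dy,dep,ya=g; th=dock[2]; o=np.array(dock[:2])+rm(th)@xyz[:2]
    yaw_tool=th-ya; p=o-rm(yaw_tool)@[dx,dy]
    return np.array([*p,xyz[2]+dep]),rot(np.degrees(yaw_tool)-90)
E
python3 - <<'E'
from h import *
c=np.load("pics/w2.png.npy",allow_pickle=True).item(); T=np.eye(4); c["T"]
Rz=np.eye(4); Rz[:3,:3]=rot(0).T.T; Rz[:3,:3]=rot(-90) # virtual tool: gun x(-tool x) along world +x
for u,v,z in((409,2,-.009),(404.5,256,.0),(393,2,-.009),(425,2,-.009),(359,310,.005),(449,310,.005),(404,472,.005)):
    print(u,v,np.round(px2w(c,u*.64,v*.64,z,Rz)*1e3,1))
d=(.548,.2453,np.radians(111.5))
print(delta(*gun_target(d,(0.00,0,.023,0),[-.1,0,.148])))
E
```

```text
409 2 [127.1  -2.3  -9. ]
404.5 256 [52.2 -0.9  0. ]
393 2 [127.1   2.3  -9. ]
425 2 [127.2  -7.   -9. ]
359 310 [37.9 11.9  5. ]
449 310 [ 37.8 -13.4   5. ]
404 472 [-19.3  -0.8   5. ]
(array([-3.408, -0.005, -0.635]), array([ 0.0003, -0.0907, -0.0002]))
```

Run:
```python
from h import *
c=np.load("pics/w1.png.npy",allow_pickle=True).item(); T=c["T"]
o=np.array([.5812,-.2614]); a=np.radians(78.88)
for n,u,v,z in(("tip140",413,67,14),("collar",410,194,25),("lilac",408,212,28),("groove",405,301,28),("trigfront-36",346,317,22),("trigback-45",346,331,22),("handfront-62",330,346,28),("handback-96",330,397,28),("batfront-56",262,337,28),("batback-104",262,403,28),("rear-116",405,411,28),("rear-116low",405,420,5)):
    print(n,np.round(rm(a).T@(px2w(c,u*.64,v*.64,z/1e3,T)[:2]-o)*1e3,1))
t=read_camera("top")
a=t["img"][185:225,262:392]; cv2.imwrite("pics/top1.png",cv2.resize(cv2.imread("pics/top0.png")[170:250,270:390],None,fx=6,fy=6,interpolation=cv2.INTER_CUBIC))
```

```text
tip140 [132.3  -0.8]
collar [46.9  0.2]
lilac [35.4  1.4]
groove [-24.8   2.5]
trigfront-36 [-39.   43.6]
trigback-45 [-49.6  43.9]
handfront-62 [-58.8  54.9]
handback-96 [-100.3   57. ]
batfront-56 [-53.1 104.6]
batback-104 [-108.1  110.8]
rear-116 [-111.2    1.2]
rear-116low [-134.     0.7]
```

Call:
send_rows(plan=[[[-0.15,0,-0.03],[0,0,0]],[[-0.31,0,-0.058],[0,0,0]],[[-0.31,0,-0.058],[0,0,0]],[[-0.31,0,-0.058],[0,0,0]],[[-0.31,0,-0.058],[0,0,0]],[[-0.31,0,-0.058],[0,0,0]],[[-0.31,0,-0.058],[0,0,0]],[[-0.31,0,-0.058],[0,0,0]],[[-0.31,0,-0.058],[0,0,0]],[[-0.31,0,-0.058],[0,0,0]],[[-0.31,0,-0.056],[0,0,0]],[[-0.158,0,-0.027],[0,0,0]]])

```text
time: 7.5
eef_pos: [0.5835, 0.1555, 0.1696]
tcp_rot: [-0.45, 0.547, -0.545, 0.449]
contact_force: [-0.3, 0.3, -2.9]
opening: 0.317
```

Call:
send_rows(plan=[[[0,0,0],[0,-0.01,0]],[[0,0,0],[0,-0.0175,0]],[[0,0,0],[0,-0.0175,0]],[[0,0,0],[0,-0.0175,0]],[[0,0,0],[0,-0.0175,0]],[[0,0,0],[0,-0.0107,0]],[[0,0,0],[0,0,0]],[[0,0,0],[0,0,0]]])

```text
time: 8.3
eef_pos: [0.5844, 0.1523, 0.1702]
tcp_rot: [0.585, -0.399, 0.398, -0.584]
contact_force: [0.5, -0.1, -4.6]
opening: 0.317
```

Run:
```python
from h import *
T,c=look("wrist","pics/w3.png"); print(get_state()["time"],np.round(T,3).tolist())
a=cv2.imread("pics/w3.png"); cv2.imwrite("pics/w3b.png",cv2.resize(a,(800,600),interpolation=cv2.INTER_CUBIC))
d=(.548,.2453,np.radians(111.5)); c["T"]=T
for n,p in dict(FL=(70,-80,129),FR=(70,80,129),mL=(70,-22,62),mR=(70,22,62),sa=(37,-16.5,68),sb=(37,16.5,68),tip=(40,0,162)).items():
    P=np.array([*(np.array(d[:2])+rm(d[2])@(np.array(p[:2])/1e3)),p[2]/1e3]); print(n,np.round(w2px(c,P,T)/.64))
```

```text
8.35 [[0.365, -0.002, 0.931, 0.584], [-0.931, 0.0, 0.365, 0.152], [-0.001, -1.0, -0.002, 0.17], [0.0, 0.0, 0.0, 1.0]]
FL [607. -50.]
FR [197. -49.]
mL [446. -13.]
mR [358. -12.]
sa [436.  43.]
sb [368.  44.]
tip [402. -37.]
```

View pics/w3b.png

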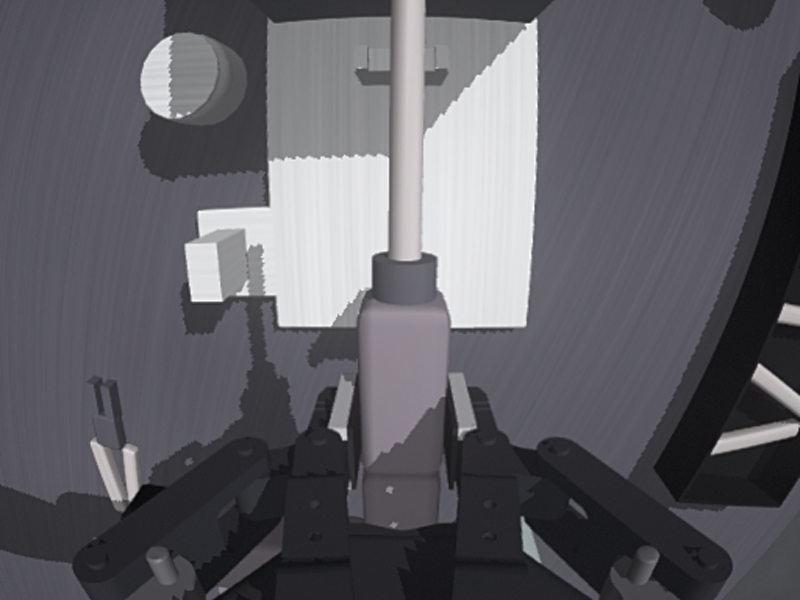

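The front saddle shows at (357–447, 45–82), centred on column 402, and the base plate's front edge is level at row 327 and also centred at 402. So the gun lines up with the cradle within about 1 mm, and I'll lower it and insert the nozzle.

Call:
send_rows(plan=[[[0,0.12,0],[0,0,0]],[[0,0.2,0],[0,0,0]],[[0,0.2,0],[0,0,0]],[[0,0.098,0],[0,0,0]],[[0,0,0],[0,0,0]],[[-0.08,0,0],[0,0,0]],[[-0.1,0,0],[0,0,0]],[[-0.1,0,0],[0,0,0]],[[-0.1,0,0],[0,0,0]],[[0,0,0],[0,0,0]]])

```text
time: 9.35
eef_pos: [0.5685, 0.196, 0.0979]
tcp_rot: [-0.584, 0.397, -0.398, 0.585]
contact_force: [1.8, -1.2, -3.7]
opening: 0.314
```

Run:
```python
from h import *
s=get_state(); T=tool(); th=np.radians(111.5)
print(s["time"],s["contact_force"],s["opening"],"gun in dock:",np.round(rm(th).T@(T[:2,3]-[.548,.2453])*1e3,1),T[2,3],np.degrees(np.arctan2(-T[1,0],-T[0,0])))
```

```text
9.35 [ 1.8085418  -1.23855274 -3.69899115] 0.3143526623945397 gun in dock: [-53.4  -0.9] 0.09788757905165371 111.61258333645425
```

Call:
send_rows(plan=[[[-0.1,0,-0.004],[0,0,0]],[[-0.1,0,-0.004],[0,0,0]],[[-0.1,0,0],[0,0,0]],[[-0.1,0,0],[0,0,0]],[[-0.045,0,0],[0,0,0]],[[0,0,0],[0,0,0]],[[0,0,0],[0,0,0]]])

```text
time: 10.05
eef_pos: [0.5477, 0.244, 0.0968]
tcp_rot: [0.585, -0.398, 0.398, -0.584]
contact_force: [-0.8, 1.0, -4.1]
opening: 0.317
```

```bash
cat > st.py <<'E'
from h import *
s=get_state(); T=tool(); th=np.radians(111.5)
print(s["time"],np.round(s["contact_force"],1),np.round(s["wrist_torque"],2),round(s["opening"],3),"TCP in dock:",np.round(rm(th).T@(T[:2,3]-[.548,.2453])*1e3,1),np.round(T[2,3]*1e3,1),np.degrees(np.arctan2(-T[1,0],-T[0,0])))
E
python3 st.py
```

```text
10.05 [-0.8  1.  -4.1] [ 0.06 -0.03  0.  ] 0.317 TCP in dock: [-1.1  0.8] 96.8 111.52984533081654
```

Call:
send_rows(plan=[[[0,0.03,0],[0,0,0]],[[0,0.03,0],[0,0,0]],[[0,0.025,0],[0,0,0]],[[0,0.02,0],[0,0,0]],[[0,0,0],[0,0,0]],[[0,0,0],[0,0,0]]])

```text
time: 10.65
eef_pos: [0.548, 0.2435, 0.0843]
tcp_rot: [0.585, -0.398, 0.398, -0.584]
contact_force: [-0.6, -0.5, -4.9]
opening: 0.317
```

```bash
python3 st.py
python3 - <<'E'
from h import *
T,c=look("wrist","pics/w4.png"); a=cv2.imread("pics/w4.png")
b=read_camera("scene"); im=b["img"]
q=cv2.resize(im[80:215,250:385],(560,560),interpolation=cv2.INTER_CUBIC); cv2.imwrite("pics/s4.png",q)
E
```

```text
10.65 [-0.6 -0.5 -4.9] [ 0.01 -0.05 -0.  ] 0.317 TCP in dock: [-1.6  0.6] 84.3 111.48936161117324
```

View pics/s4.png

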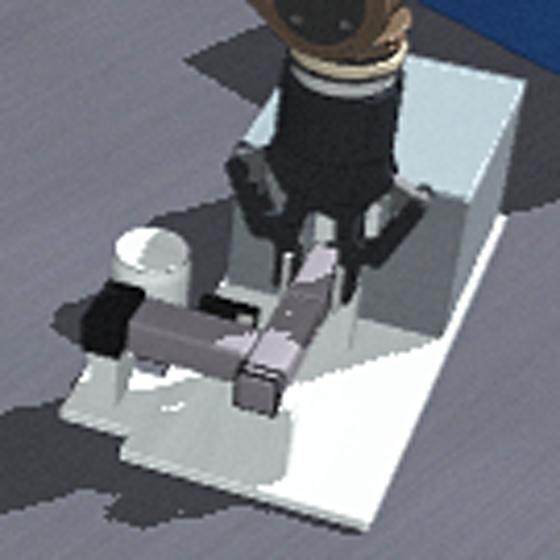

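The scene crop shows the gun over the cradle, its battery at (112,320) above the foot and the nozzle in the box. It still hangs by its full weight, so it needs another 1–2 mm down.

Call:
send_rows(plan=[[[0,0.008,0],[0,0,0]],[[0,0.008,0],[0,0,0]],[[0,0,0],[0,0,0]],[[0,0,0],[0,0,0]]])

```text
time: 11.15
eef_pos: [0.5483, 0.2436, 0.083]
tcp_rot: [-0.584, 0.398, -0.398, 0.585]
contact_force: [-0.1, -0.2, -2.4]
opening: 0.317
```

```bash
python3 st.py
```

```text
11.15 [-0.1 -0.2 -2.4] [-0.17  0.05 -0.01] 0.317 TCP in dock: [-1.7  0.3] 83.0 111.50060371248843
```

Call:
send_rows(plan=[[[0,0.008,0],[0,0,0]],[[0,0,0],[0,0,0]],[[0,0,0],[0,0,0]]])

```text
time: 11.45
eef_pos: [0.5484, 0.2436, 0.0829]
tcp_rot: [0.585, -0.398, 0.398, -0.584]
contact_force: [-4.4, -2.2, 5.9]
opening: 0.317
```

Call:
send_rows(plan=[[[0,0,0],[0,0,0]],[[0,0,0],[0,0,0]],[[0,0,0],[0,0,0]],[[0,0,0],[0,0,0]],[[0,0,0],[0,0,0]],[[0,0,0],[0,0,0]],[[0,0,0],[0,0,0]]], gripper=0.0)

```text
time: 12.15
eef_pos: [0.5482, 0.2436, 0.0816]
tcp_rot: [-0.584, 0.398, -0.398, 0.585]
contact_force: [0.9, -0.0, 0.5]
opening: 0.999
```

Call:
send_rows(plan=[[[0,-0.05,0],[0,0,0]],[[0,-0.15,0],[0,0,0]],[[0,-0.25,0],[0,0,0]],[[0,-0.25,0],[0,0,0]],[[0,-0.2,0],[0,0,0]],[[0,-0.1,0],[0,0,0]],[[0,0,0],[0,0,0]]])

```text
time: 12.85
eef_pos: [0.5493, 0.2439, 0.2043]
tcp_rot: [-0.583, 0.397, -0.399, 0.586]
contact_force: [0.7, -0.5, 0.6]
opening: 1.001
```

```bash
python3 st.py
python3 - <<'E'
from h import *
d=np.array([.548,.2453]);th=np.radians(111.5)
p=d+rm(th)@[-.066,.044]
for y in (111.5,-68.5): print(y,delta([*p,.2],rot(y)))
E
```

```text
12.85 [ 0.7 -0.5  0.6] [-0.   -0.02  0.01] 1.001 TCP in dock: [-1.8 -0.7] 204.3 111.49823679392556
111.5 (array([ 0.535,  0.034, -0.373]), array([-0.0005, -0.25  ,  0.0007]))
-68.5 (array([ 0.535,  0.034, -0.373]), array([-0.0007,  0.25  , -0.0005]))
```

Call:
send_rows(plan=[[[0.1,0,-0.07],[0,0,0]],[[0.18,0,-0.13],[0,0,0]],[[0.18,0,-0.13],[0,0,0]],[[0.075,0.03,-0.043],[0,0,0]]])

```text
time: 13.25
eef_pos: [0.5284, 0.1651, 0.196]
tcp_rot: [0.585, -0.399, 0.398, -0.583]
contact_force: [-0.2, 0.1, -0.4]
opening: 1.002
```

Call:
send_rows(plan=[[[0,0,0],[0,-0.021,0]],[[0,0,0],[0,-0.021,0]],[[0,0,0],[0,-0.021,0]],[[0,0,0],[0,-0.021,0]],[[0,0,0],[0,-0.021,0]],[[0,0,0],[0,-0.021,0]],[[0,0,0],[0,-0.021,0]],[[0,0,0],[0,-0.021,0]],[[0,0,0],[0,-0.021,0]],[[0,0,0],[0,-0.021,0]],[[0,0,0],[0,-0.021,0]],[[0,0,0],[0,-0.019,0]]])

```text
time: 14.45
eef_pos: [0.5291, 0.1671, 0.1961]
tcp_rot: [-0.694, -0.132, 0.135, 0.695]
contact_force: [-0.8, -0.3, 0.0]
opening: 1.0
```

Call:
send_rows(plan=[[[0,0,0],[0,0,0]],[[0,0,0],[0,0,0]]])

```text
time: 14.65
eef_pos: [0.5295, 0.1672, 0.1968]
tcp_rot: [-0.695, -0.13, 0.132, 0.695]
contact_force: [0.6, 0.9, 0.7]
opening: 1.0
```

```bash
python3 st.py
python3 - <<'E'
from h import *
T,c=look("wrist","pics/w5.png"); a=cv2.imread("pics/w5.png"); cv2.imwrite("pics/w5b.png",cv2.resize(a,(800,600),interpolation=cv2.INTER_CUBIC))
E
```

```text
14.65 [0.6 0.9 0.7] [-0.01 -0.01 -0.03] 1.0 TCP in dock: [-65.9  45.9] 196.8 -158.66211856764423
```

View pics/w5b.png

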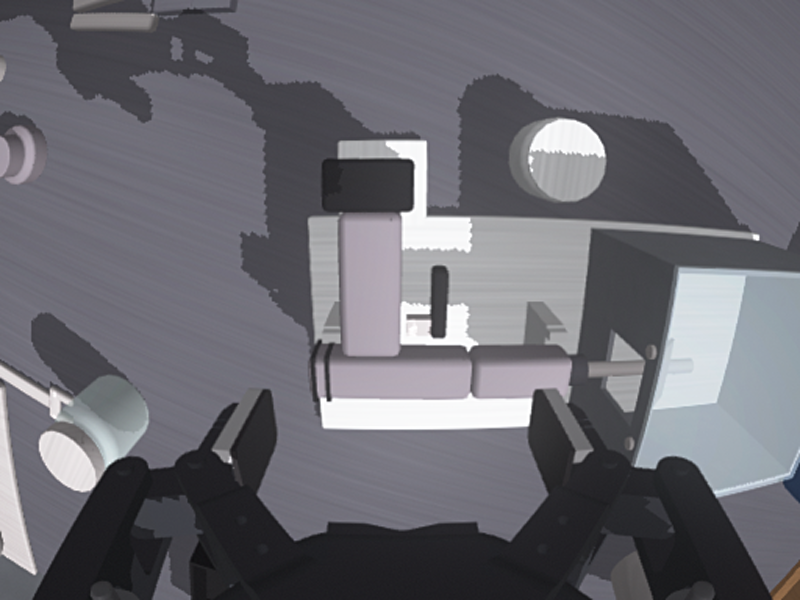

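The gun lies level in the cradle with its nozzle through the flap, visible inside at (690,366). The handle's back edge is at column 341, the trigger bar at columns 432–447 and rows 266–337, and the handle's rows are 213–355.

Run:
```python
from h import *
c=np.load("pics/w5.png.npy",allow_pickle=True).item(); T=c["T"]; th=np.radians(111.5); d=np.array([.548,.2453])
for n,u,v,z in(("handback-96",340,290,83),("handfront-62",401,290,83),("trigface-36",448,300,78),("trigback-45",432,300,78),("trig y64",440,266,82),("trig y24",440,337,82),("bat y124",367,159,88),("bat y96",367,212,88),("batback -104",322,185,84),("batfront -56",413,185,84),("barrel y14",400,345,88),("barrel y-14",400,398,88),("rear",312,372,80)):
    print(n,np.round(rm(th).T@(px2w(c,u*.64,v*.64,z/1e3,T)[:2]-d)*1e3,1))
```

```text
handback-96 [-100.2   54.8]
handfront-62 [-66.9  54.7]
trigface-36 [-40.6  47.3]
trigback-45 [-49.6  47.3]
trig y64 [-45.8  67.8]
trig y24 [-44.9  26.6]
bat y124 [-83.7 125.1]
bat y96 [-84.1  97.9]
batback -104 [-107.6  112.1]
batfront -56 [-60.5 111.4]
barrel y14 [-67.5  24.4]
barrel y-14 [-67.7  -9.5]
rear [-120.1    3.2]
```

Call:
send_rows(plan=[[[0,0.12,-0.037],[0,0,0]],[[0,0.25,0],[0,0,0]],[[0,0.25,0],[0,0,0]],[[0,0.2,0],[0,0,0]],[[0,0.15,0],[0,0,0]],[[0,0.1,0],[0,0,0]],[[0,0,0],[0,0,0]],[[0,0,0],[0,0,0]]])

```text
time: 15.5
eef_pos: [0.5319, 0.1632, 0.0697]
tcp_rot: [0.695, 0.132, -0.132, -0.695]
contact_force: [0.5, -0.3, -0.2]
opening: 1.004
```

```bash
python3 st.py
python3 - <<'E'
from h import *
T,c=look("wrist","pics/w6.png"); a=cv2.imread("pics/w6.png"); cv2.imwrite("pics/w6b.png",cv2.resize(a,(800,600),interpolation=cv2.INTER_CUBIC))
E
```

```text
15.5 [ 0.5 -0.3 -0.2] [ 0.04 -0.    0.04] 1.004 TCP in dock: [-70.5  45.1] 69.7 -158.5243905671876
```

View pics/w6b.png

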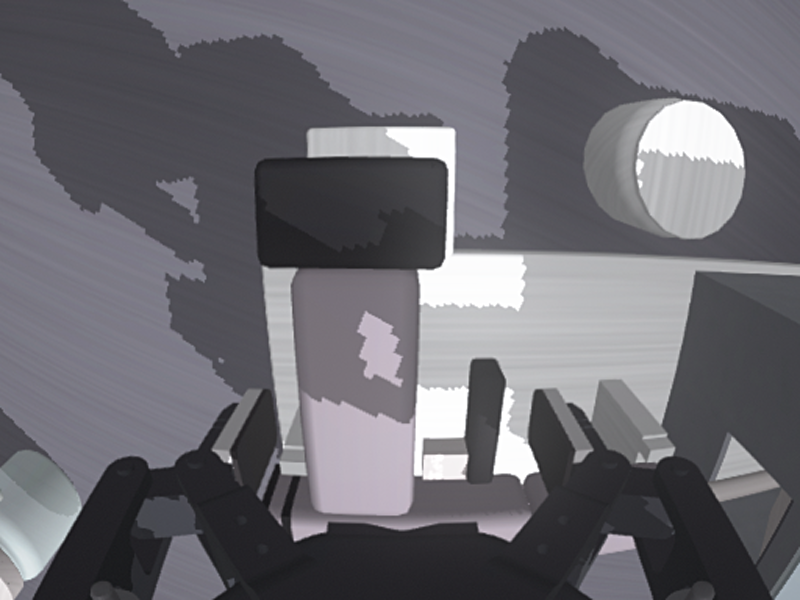

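The jaws straddle the handle (300–415) and the trigger (470–505) with about equal gaps, and clear of everything else. I'll close to just short of 60 mm.

Call:
send_rows(plan=[[[0,0,0],[0,0,0]],[[0,0,0],[0,0,0]],[[0,0,0],[0,0,0]],[[0,0,0],[0,0,0]],[[0,0,0],[0,0,0]]], gripper=0.27, grip_force=30)

```text
time: 16.05
eef_pos: [0.5317, 0.1634, 0.0698]
tcp_rot: [0.695, 0.132, -0.132, -0.695]
contact_force: [0.2, 0.0, -0.1]
opening: 0.73
```

```bash
python3 st.py
python3 - <<'E'
from h import *
T,c=look("wrist","pics/w7.png"); a=cv2.imread("pics/w7.png"); cv2.imwrite("pics/w7b.png",cv2.resize(a[200:350,130:400],(790,439),interpolation=cv2.INTER_CUBIC))
E
```

```text
16.05 [ 0.2  0.  -0.1] [ 0.02 -0.04  0.01] 0.73 TCP in dock: [-70.3  45.2] 69.8 -158.50098414387293
```

View pics/w7b.png

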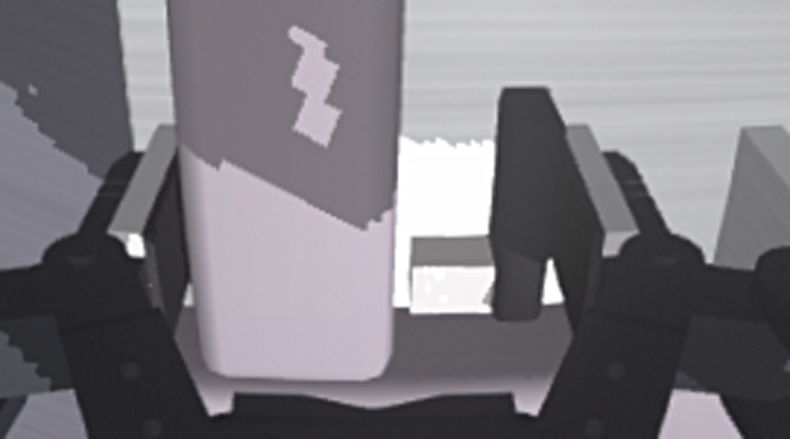

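The pads are just short of the handle back and the trigger face, and the opening follows the command. I'll squeeze gently, moving the hand back by half the closure.

Call:
send_rows(plan=[[[0,0,0],[0,0,0]],[[0,0,0],[0,0,0]],[[0,0,0],[0,0,0]]], gripper=0.3, grip_force=20)

```text
time: 16.4
eef_pos: [0.5318, 0.1631, 0.0698]
tcp_rot: [0.695, 0.132, -0.132, -0.695]
contact_force: [-0.5, -1.4, 1.6]
opening: 0.7
```

Call:
send_rows(plan=[[[0,0,-0.007],[0,0,0]],[[0,0,-0.007],[0,0,0]],[[0,0,0],[0,0,0]]], gripper=0.34)

```text
time: 16.7
eef_pos: [0.5322, 0.1623, 0.0699]
tcp_rot: [-0.694, -0.132, 0.132, 0.695]
contact_force: [-2.7, 1.4, 3.5]
opening: 0.657
```

```bash
python3 st.py
```

```text
16.7 [-2.7  1.4  3.5] [ 0.22  0.27 -0.07] 0.657 TCP in dock: [-71.4  45.2] 69.9 -158.53867057910287
```

Call:
send_rows(plan=[[[0,0,-0.006],[0,0,0]],[[0,0,-0.005],[0,0,0]]], gripper=0.37)

```text
time: 16.9
eef_pos: [0.5327, 0.1612, 0.0702]
tcp_rot: [-0.694, -0.132, 0.132, 0.695]
contact_force: [-2.5, 2.4, 3.6]
opening: 0.63
```

Call:
send_rows(plan=[[[0,0,-0.004],[0,0,0]],[[0,0,-0.003],[0,0,0]],[[0,0,0],[0,0,0]]], gripper=0.386)

```text
time: 17.2
eef_pos: [0.533, 0.1606, 0.0703]
tcp_rot: [-0.694, -0.132, 0.132, 0.695]
contact_force: [-3.0, 2.7, 5.8]
opening: 0.613
```

```bash
python3 st.py;  python3 - <<'E'
from h import *
T,c=look("wrist","pics/w8.png"); a=cv2.imread("pics/w8.png"); cv2.imwrite("pics/w8b.png",cv2.resize(a[200:350,130:400],(790,439),interpolation=cv2.INTER_CUBIC))
E
```

```text
17.2 [-3.   2.7  5.8] [ 0.39  0.49 -0.03] 0.613 TCP in dock: [-73.3  45. ] 70.3 -158.532498683321
```

View pics/w8b.png

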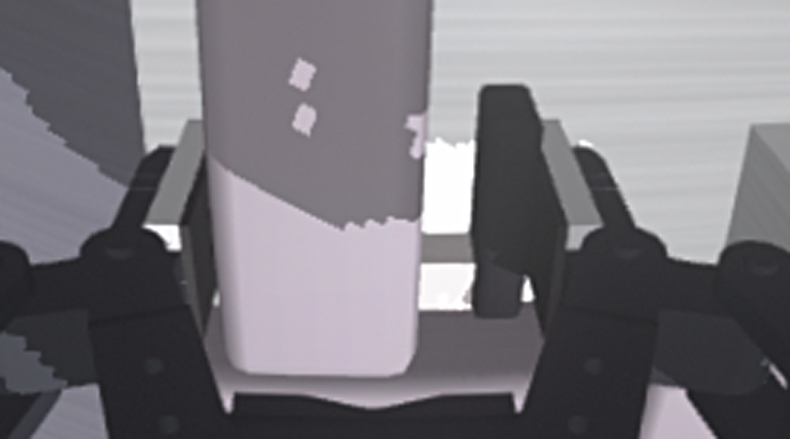

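Against the handle, the trigger has travelled about 7.5–8 mm: the handle-to-bar gap shrank from 98 to 50 px. That is the pressure point, so I'll nudge a hair more and pause for a second.

Call:
send_rows(plan=[[[0,0,-0.001],[0,0,0]],[[0,0,0],[0,0,0]],[[0,0,0],[0,0,0]],[[0,0,0],[0,0,0]],[[0,0,0],[0,0,0]],[[0,0,0],[0,0,0]],[[0,0,0],[0,0,0]],[[0,0,0],[0,0,0]],[[0,0,0],[0,0,0]],[[0,0,0],[0,0,0]]], gripper=0.391)

```text
time: 18.25
eef_pos: [0.5331, 0.1604, 0.0704]
tcp_rot: [-0.694, -0.132, 0.132, 0.695]
contact_force: [-2.7, 1.6, 5.8]
opening: 0.609
```

```bash
python3 st.py
```

```text
18.25 [-2.7  1.6  5.8] [ 0.29  0.5  -0.12] 0.609 TCP in dock: [-73.5  45. ] 70.4 -158.52809351336333
```

Call:
send_rows(plan=[[[0,0,-0.013],[0,0,0]],[[0,0,-0.012],[0,0,0]],[[0,0,0],[0,0,0]],[[0,0,0],[0,0,0]],[[0,0,0],[0,0,0]],[[0,0,0],[0,0,0]],[[0,0,0],[0,0,0]],[[0,0,0],[0,0,0]],[[0,0,0],[0,0,0]],[[0,0,0],[0,0,0]],[[0,0,0],[0,0,0]],[[0,0,0],[0,0,0]]], gripper=0.49, grip_force=30)

```text
time: 19.45
eef_pos: [0.5345, 0.1576, 0.0716]
tcp_rot: [-0.694, -0.132, 0.132, 0.695]
contact_force: [-5.3, 1.0, 10.9]
opening: 0.526
```

```bash
python3 st.py
python3 - <<'E'
from h import *
T,c=look("wrist","pics/w9.png"); a=cv2.imread("pics/w9.png"); cv2.imwrite("pics/w9b.png",cv2.resize(a[200:350,130:400],(790,439),interpolation=cv2.INTER_CUBIC))
E
```

```text
19.45 [-5.3  1.  10.9] [0.18 0.84 0.1 ] 0.526 TCP in dock: [-76.6  44.7] 71.6 -158.43995903102942
```

Run:
```python
import cv2,numpy as np
# rows of the raw frame through trigger top & handle: crop row ~112..130 -> raw 200+y/2.926
for f in ("w7","w8","w9"):
    g=cv2.cvtColor(cv2.imread(f"pics/{f}.png"),cv2.COLOR_BGR2GRAY).astype(int)
    for r in (236,240,244): print(f,r,g[r,180:335:1].tolist() if r==240 else "")
```

```text
w7 236 
w7 240 [189, 188, 188, 188, 189, 189, 190, 191, 191, 154, 106, 104, 109, 111, 112, 114, 116, 118, 119, 120, 120, 120, 120, 120, 119, 120, 120, 119, 121, 120, 119, 120, 119, 121, 120, 120, 121, 121, 120, 121, 120, 120, 121, 121, 122, 121, 121, 121, 121, 119, 117, 133, 195, 195, 193, 192, 193, 192, 193, 193, 194, 194, 195, 196, 191, 159, 123, 121, 124, 123, 124, 125, 125, 126, 124, 125, 124, 122, 121, 120, 119, 118, 116, 114, 110, 100, 119, 168, 195, 194, 193, 193, 194, 193, 194, 194, 194, 194, 194, 194, 194, 195, 194, 194, 195, 195, 195, 195, 195, 195, 195, 196, 195, 196, 195, 196, 195, 197, 201, 204, 81, 60, 66, 67, 67, 68, 67, 68, 67, 68, 67, 67, 67, 67, 67, 66, 66, 66, 65, 63, 57, 80, 186, 203, 198, 197, 198, 198, 198, 198, 198, 197, 197, 196, 196]
w7 244 
w8 236 
w8 240 [198, 196, 195, 194, 194, 194, 194, 194, 194, 194, 193, 194, 196, 193, 171, 168, 170, 173, 170, 114, 99, 111, 112, 113, 115, 117, 118, 121, 121, 122, 123, 123, 122, 123, 123, 122, 124, 122, 122, 123, 122, 123, 123, 123, 123, 122, 123, 123, 121, 119, 133, 196, 198, 195, 194, 196, 199, 187, 125, 122, 123, 124
[... 524 characters left out ...]
1, 203, 202, 201, 202, 201, 202, 202, 204, 201, 173, 131, 129, 132, 134, 136, 117, 95, 107, 113, 114, 116, 118, 119, 121, 124, 124, 124, 124, 124, 124, 122, 123, 169, 197, 196, 196, 195, 197, 197, 163, 123, 122, 123, 124, 125, 124, 124, 125, 124, 124, 124, 124, 124, 124, 124, 125, 124, 124, 125, 125, 125, 124, 125, 124, 124, 124, 125, 124, 124, 124, 124, 123, 124, 126, 124, 122, 124, 124, 125, 125, 125, 125, 124, 123, 121, 119, 118, 116, 114, 110, 99, 114, 184, 162, 85, 47, 49, 52, 53, 55, 57, 56, 57, 57, 57, 57, 58, 58, 59, 59, 59, 58, 59, 56, 60, 99, 141, 140, 138, 135, 135, 154, 191, 207, 207, 206, 206, 206, 206, 207, 207, 207, 207, 207, 206, 207, 207, 205, 205, 206, 205, 206, 205]
w9 244
```

Run:
```python
from h import *
th=np.radians(111.5)
E={"w7":(189.3,266.4,299.9,321.6),"w8":(199.2,275.8,292.6,313.8),"w9":(207.6,283.6,285.7,307.2)}
for zt in (.082,.074,.066):
  for f,e in E.items():
    c=np.load(f"pics/{f}.png.npy",allow_pickle=True).item(); T=c["T"].copy()
    X=[(rm(th).T@px2w(c,u,240,z,T)[:2])[0]*1e3 for u,z in zip(e,(.086,.086,zt,.082))]
    print(zt,f,"handle w %.2f gap %.2f back-to-face %.2f"%(X[1]-X[0],X[2]-X[1],X[3]-X[0]))
```

```text
0.082 w7 handle w 32.94 gap 14.84 back-to-face 57.56
0.082 w8 handle w 32.67 gap 7.69 back-to-face 49.87
0.082 w9 handle w 32.69 gap 1.34 back-to-face 43.71
0.074 w7 handle w 32.94 gap 16.13 back-to-face 57.56
0.074 w8 handle w 32.67 gap 8.77 back-to-face 49.87
0.074 w9 handle w 32.69 gap 2.20 back-to-face 43.71
0.066 w7 handle w 32.94 gap 17.42 back-to-face 57.56
0.066 w8 handle w 32.67 gap 9.84 back-to-face 49.87
0.066 w9 handle w 32.69 gap 3.06 back-to-face 43.71
```

By the wrist pictures, the distance from handle back to trigger face went 57.6 → 49.9 → 43.7 mm. That is about 7.7 mm of travel just before the last nudge and the full 14 mm now. I'll release with the hand following back.

Call:
send_rows(plan=[[[0,0,0.029],[0,0,0]],[[0,0,0.029],[0,0,0]],[[0,0,0],[0,0,0]]], gripper=0.27)

```text
time: 19.8
eef_pos: [0.5311, 0.1634, 0.0689]
tcp_rot: [0.695, 0.132, -0.133, -0.694]
contact_force: [-0.3, 0.3, 0.1]
opening: 0.726
```

Call:
send_rows(plan=[[[0,0,0],[0,0,0]],[[0,0,0],[0,0,0]],[[0,0,0],[0,0,0]],[[0,0,0],[0,0,0]],[[0,-0.05,0],[0,0,0]],[[0,-0.15,0],[0,0,0]],[[0,-0.25,0],[0,0,0]],[[0,-0.25,0],[0,0,0]],[[0,-0.25,0],[0,0,0]],[[0,-0.1,0],[0,0,0]],[[0,0,0],[0,0,0]],[[0,0,0],[0,0,0]]], gripper=0.0)

```text
time: 21.0
eef_pos: [0.531, 0.1632, 0.1945]
tcp_rot: [-0.695, -0.131, 0.132, 0.695]
contact_force: [-0.6, -0.2, -0.5]
opening: 0.998
```

```bash
python3 st.py
python3 - <<'E'
from h import *
T,c=look("wrist","pics/w10.png"); a=cv2.imread("pics/w10.png").astype(int); b=cv2.imread("pics/w5.png").astype(int)
g=lambda im:cv2.cvtColor(im.astype(np.uint8),cv2.COLOR_BGR2GRAY).astype(float)
T5=np.load("pics/w5.png.npy",allow_pickle=True).item()["T"]
print(np.round((T[:3,3]-T5[:3,3])*1e3,1))
# resample both pictures onto the world plane of the gun's top (dock z 85 mm), compare by phase correlation and edges
th=np.radians(111.5); d=np.array([.548,.2453])
def ortho(f,T,z=.086):
    im=cv2.imread(f); xs=np.arange(-150,75,.5); ys=np.arange(-40,150,.5); X,Y=np.meshgrid(xs,ys)
    W=np.stack([X,Y],-1)/1e3@rm(th).T+d; mp=np.zeros(X.shape+(2,),np.float32)
    M=T@c["mount"]; P=np.dstack([W,np.full(X.shape,z)])-M[:3,3]; p=P@M[:3,:3]; r=np.hypot(p[...,0],p[...,1]); t=np.arctan2(r,p[...,2])
    return g(cv2.remap(im,(c["cx"]+c["fx"]*t*p[...,0]/r).astype(np.float32),(c["cy"]+c["fy"]*t*p[...,1]/r).astype(np.float32),cv2.INTER_LINEAR))
A,B=ortho("pics/w5.png",T5),ortho("pics/w10.png",T)
# template = handle+trigger+battery patch of w5, searched in w10
x0,x1,y0,y1=[int(v) for v in((-125+150)*2,(-25+150)*2,(15+40)*2,(130+40)*2)]
r=cv2.matchTemplate(B.astype(np.uint8),A[y0:y1,x0:x1].astype(np.uint8),cv2.TM_CCOEFF_NORMED); _,m,_,l=cv2.minMaxLoc(r)
print("gun shift mm (dock x,y):",(l[0]-x0)/2,(l[1]-y0)/2,"score",round(m,3))
row=B[int((48+40)*2)]; print("row y=48 x -110..-25:",row[80:252:2].astype(int).tolist())
print("before:",A[int((48+40)*2)][80:252:2].astype(int).tolist())
E
```

```text
21.0 [-0.6 -0.2 -0.5] [-0.01  0.01  0.01] 0.998 TCP in dock: [-70.1  45.9] 194.5 -158.5072424971169
[ 1.5 -4.  -2.3]
gun shift mm (dock x,y): -0.5 0.5 score 0.986
row y=48 x -110..-25: [171, 172, 171, 173, 172, 146, 125, 127, 128, 113, 98, 120, 138, 156, 168, 167, 168, 168, 169, 169, 168, 170, 170, 170, 171, 170, 171, 172, 171, 172, 173, 174, 174, 173, 175, 175, 175, 176, 176, 175, 173, 171, 174, 225, 252, 254, 252, 223, 207, 236, 200, 233, 255, 255, 255, 243, 195, 188, 156, 83, 57, 64, 67, 68, 69, 70, 66, 74, 164, 238, 208, 178, 177, 187, 209, 233, 201, 173, 168, 169, 170, 171, 172, 172, 171, 169]
before: [171, 171, 171, 171, 172, 173, 151, 125, 124, 112, 103, 120, 139, 157, 167, 167, 166, 168, 169, 168, 168, 168, 169, 169, 170, 170, 170, 171, 171, 172, 172, 172, 173, 174, 173, 175, 175, 175, 175, 175, 174, 171, 168, 216, 251, 253, 253, 234, 194, 207, 237, 196, 223, 230, 193, 174, 177, 186, 159, 103, 59, 64, 70, 70, 70, 71, 68, 70, 143, 183, 170, 174, 179, 179, 186, 190, 234, 207, 172, 168, 171, 172, 171, 171, 171, 172]
```

Run:
```python
from h import *
a=cv2.imread("pics/top0.png").astype(int); b=read_camera("top")["img"].astype(int)
for n,(u,v,r) in dict(reducer=(467,320,20),socket=(522,360,14),offcut=(580,268,28),tin=(190,418,24),jar=(363,190,28),wrench=(452,178,50),pliers=(415,420,50)).items():
    u,v,r=[int(x*.64) for x in(u,v,r)]; D=abs(a-b)[v-r:v+r,u-r:u+r].max(2); print(n,"changed px share",round((D>25).mean(),3))
print(sign_off())
```

```text
reducer changed px share 0.0
socket changed px share 0.0
offcut changed px share 0.01
tin changed px share 0.841
jar changed px share 0.0
wrench changed px share 0.0
pliers changed px share 0.415
the job is handed in; nothing more can be done
None
```

The gun is back in the cradle with its nozzle through the flap, and I handed the job in at about 21 s of the 58 s allowed.

- **Docking:** I gripped the barrel at about x 0, lifted the gun and pushed the nozzle in through the flap. Then I lowered it into the cradle and let go. It sits about 4–5 mm short of nominal, so the nozzle reaches roughly 65 mm in (at least 45 needed).
- **Trigger:** I took it by handle and trigger and squeezed to the pressure point, pausing for about 1 s at a jaw opening of about 51.8 mm. I then squeezed through to the stop for about 1 s, released and moved clear.

**Last checks**
- **Gun:** it moved no more than about 0.5 mm during the squeeze, and the trigger sprang back to rest.
- **Robot:** it is clear of everything, with about zero force on the tool.
- **Bystanders:** the reducer, socket, offcut, jar and wrench are unchanged in the top view. The tin and pliers areas did differ. Most likely that is the arm and its shadow over them, since nothing came near them, but I did not check this separately.
- **Pause depth:** my two measures disagreed a little. The wrist pictures put the pause at 7.8–8.2 mm of trigger travel (pressure point 8 mm). Taken relative to the full-squeeze reading, the jaw opening gives about 7 mm. I put the gap down to the pads giving under the harder grip and did not repeat the squeeze.
- **Full-squeeze picture:** I could not view it because the 12-picture limit was reached, so I measured it from its pixels instead.

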